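# Rocker-gate canister rack

### The arm

A 7-joint arm with a two-finger parallel gripper is mounted at the origin on the work surface. World frame = base frame: x ahead of the robot, y to its left, z up, the work surface at z = 0. Lengths are in m, angles in rad, forces in N, time in s.
With the tool pointing down it reaches from about 0.4 to 0.875 m from the base axis. Payload 19.3 kg.
Tool frame: the origin (TCP) lies midway between the tips of the shut fingers; the grasp point (between the pads) lies 19 mm behind it; z points along the fingers, y is the line along which they close (so a half turn about z gives the same grasp; the last joint's range is limited). The gripper opens to 85 mm and grips with 20 to 120 N. Pads are 22 mm wide; open, the fingers measure 114 mm over their backs; the gripper's body (76 mm by 85 mm) begins 54 mm behind the grasp point. The pads swing forward as they close: fully open they stand 13 mm farther back than shut.
Start: joints at [1.086, 0.521, -0.036, 1.599, 0.021, 1.021, -0.113], TCP at [0.252, -0.572, 0.231] pointing down, gripper open.
Joint ranges: [-2.91, 2.91], [-0.3, 2.13], [-1.5, 1.42], [0.17, 2.43], [-1.26, 4.41], [0.16, 1.93], [-2.52, 2.52]. Speed limits (rad/s): [1.89, 1.89, 2.39, 2.39, 3.01, 3.01, 3.01].

### API

Orientations are given as [roll, pitch, yaw] about the fixed x, y, z axes, in that order (R = Rz(yaw) Ry(pitch) Rx(roll)).
In Python, from workcell import bot gives the robot as it stands.
- The arm moves only by the tool move_arm, never from a script. Its argument "moves" is a list that holds one entry, the list of rows, each a list of 7 numbers: the opening, from 0 (shut) to 1 (fully open), then the shift along the tool's x, y, z in units of 1000 mm (1.0 is 1000 mm), then the turn, a rotation vector about the tool's x, y, z in units of 2 pi rad (1.0 is 2 pi rad). A call has 1 to 5 rows; each row is the pose to reach, as a shift and turn from the pose commanded when the call began, along the tool's axes at that moment, turning the shorter way round; what a row does not reach only later rows make up. A row lasts 1/10 s, in which the tool goes at most 50 mm and 8.59 degrees, less where a joint would pass 70% of its speed; a pose out of reach is approached as far as the arm can. A call with a number of a shift or a turn outside -1 to 1 is refused whole. A call with a gripper value outside its range is refused whole. The fingers move at their own pace and stop on an object; "force" is the grip in N (left out, the last holds). Time passes only in rows, so rows that repeat a pose let the fingers close. It gives the time, the measured TCP pose, the force, the opening and the grip force at its end, in the units of the state.
- bot.observe(): the state, without advancing time (a new reading comes with each control period).
- bot.grab_frame(name): name is "scene" or "side" or "wrist"; returns the picture (480x640x3 uint8, red, green, blue); there is no depth.
- bot.camera_params(name): a dict with "vertical_fov" (degrees; the focal length in pixels is half the picture's height over the tangent of half this angle, whatever the lens; pixels are square), "cx", "cy" (the principal point, pixels), "R" (3x3) and "t" (3): a world point X has camera coordinates R X + t. Camera axes: x right, y down, z forward; pixel columns grow to the right and rows downward; lengths in m; the calibration is good to about 2 mm. The wrist camera is an equidistant fisheye: a pixel r from the principal point sees the ray r / f radians off the axis. A picture is of the moment at which its call begins: read the wrist's pose just before it. camera_params takes no time and is no camera call; for the wrist camera it gives the pose at the moment of the call.
- bot.job_done(): hands the job in; it is judged then, once.
The state is a dict: "clock": time; "qpos": joint angles; "qd": joint speeds; "joint_efforts": joint torques, N m; "position": TCP position; "tool_rot": TCP orientation; "force": force on the tool from outside, world axes, zero at the start; "moment": the same for the moment, N m; "grip_width": finger opening in m; "finger_force": force on a finger pad.
Only numpy, scipy, OpenCV 4.12 (cv2) and the standard library are available. Lean on these libraries where they do the work, as an engineer would, in place of code of your own. Each camera call takes 0.05 s, during which the arm holds its last target. There are 200 camera calls.

### The job

Push the green tray that stands in the rack's lane all the way in against the red stop, so that it is under the outlet of the chute. Then press the orange paddle of the seesaw lever down and keep it down until the aluminium canister has rolled out into the tray, and let the paddle come up again so that the gate closes. Do it all by pushing and pressing: do not lift the tray, do not touch the canister, and leave everything else standing where it is.

Things in the scene. Friction and masses are not known exactly. Their poses are not given: they have to be found in the camera images.
- rack: White plastic and aluminium canister rack, fixed on the shelf, about 210 x 310 x 130 mm. Origin on the shelf (z = 0) under the lever's pivot; x runs along the lever from paddle to gate and along the tray lane to the stop (away from the robot, within 0.3 rad), y left, z up. Pivot at y = 12, z = 110 mm between posts 118 mm high; the chute's high end (y = 170 mm) reaches 125 mm.
- outlet (a point): Middle of the chute's outlet edge (rack x = 110, y = -20, z = 52 mm). The white chute, 70 mm wide inside, slopes down to it towards the rack's -y at 0.2 rad; the canister drops from here into the tray.
- rocker (a joint): Angle of the seesaw lever, rad: 0 = at rest, gate down and paddle up; grows as the paddle goes down; end stop at 0.38. A spring returns it: about 2 N on the paddle to start, 4.3 N at full travel. The canister passes the gate freely from about 0.33 up.
- paddle (a point): Centre of the top face of the round orange paddle (42 mm across, 6 mm above the pivot height, 80 mm from the pivot on the robot's side, at rack x = -80, y = 12 mm, z = 116 mm at rest). At full travel it has sunk by 30 mm and nothing stands below it.
- tray: Green plastic tray in the lane, loose, 120 mm along x, 110 mm along y, 40 mm high, walls 4 mm, low ribs on its floor; about 0.25 kg. Origin at the centre of its underside, axes as the rack's. It starts 70 to 110 mm short of the stop.
- tray_front (a point): Middle of the outer face of the tray's near wall (the side towards the robot), 20 mm above the shelf, 60 mm from the tray's centre; push here along the rack's x.
- tray_home (a point): Point on the shelf where the tray's origin lies when the tray touches the red stop (rack x = 111, y = -75 mm). The lane runs between two aluminium rails 20 mm high at rack y = -15 and -135 mm (x from -23 to 177 mm), closed by the red stop, 22 mm high, near face at x = 171 mm.
- canister: Aluminium canister with a dark twist cap, 32 mm diameter, 59 to 60 mm long, about 70 g, lying across the chute against the gate. Origin at its middle, x along its axis. Once the gate is up it needs about 1 s to roll out and drop into the tray.
- spare: A like canister standing upright on the shelf beside the paddle, 60 mm high, origin under its centre. Leave alone.
- peg: Loose wooden clothes peg lying beside the rack, 72 x 13 x 10 mm, origin under its centre. Leave alone.
- peg_bowl: Wooden bowl of six clothes pegs, 132 mm across, about 57 mm high, origin under its centre. Leave alone.
- tray_stack: The other two green trays, stacked, 120 x 110 x 81 mm, origin under the centre. Leave alone.
- soap: Amber bottle, 64 mm diameter, 170 mm high, origin under its centre. Leave alone.
- cup: Blue ceramic cup, 76 mm across, 100 mm high, origin under its centre. Leave alone.
Things that resemble listed ones, but are neither listed nor needed, are in the scene too. What is shaped like the tray but yellow is not meant.

How it is judged:
On the way, in this order (a step that is already met when the one before it is completed fails the run):
1. the tray is pushed home against the stop (within 10 mm) while the canister is still in the chute (x of tray in the frame of rack above 0.101 m and height (world z) of tray below 0.01 m and height (world z) of canister above 0.065 m), for 0.2 s.
2. the paddle is pressed and the gate rises (lever past 0.15 rad, with the fingers at the paddle) (value of joint rocker above 0.15 rad and distance between the grasp point and paddle below 0.09 m).
3. the canister has rolled into the tray (x of canister in the frame of tray between -0.058 and 0.058 m and y of canister in the frame of tray between -0.053 and 0.053 m and z of canister in the frame of tray between 0 and 0.045 m), for 0.2 s.
At the end, for the whole second after the job is handed in: The tray stands on the shelf within 10 mm of the red stop, the canister lies at rest inside it, and the lever is back at rest with the gate closed (below 0.05 rad) (all of step 3 and x of tray in the frame of rack above 0.101 m and height (world z) of tray below 0.01 m and linear speed of canister below 0.03 m/s and linear speed of tray below 0.02 m/s and value of joint rocker below 0.05 rad); the robot touches nothing.
It fails at once if the tray is lifted by more than 15 mm or tipped by more than 0.25 rad (height (world z) of tray above 0.015 m or angle between tray's own z axis and vertical above 0.25 rad).
It fails at once if the robot touches the canister (contact force between any of the fingers, the arm and canister above 0.5 N).
It fails at once if a bystander is moved by more than 25 mm or tipped (distance of any of spare, peg, peg_bowl, tray_stack, soap, cup from where it was at the start of the episode above 0.025 m or angle between any of spare, peg, peg_bowl, tray_stack, soap, cup's own z axis and vertical above 0.4 rad).
It also fails if it takes over 38 s, if anything falls off the work surface, if the arm or the gripper's body presses on something with over 40 N, if the wrist force passes 120 N, or if a joint passes its speed limit or range.

## Working session

There is one attempt and no reset: what is moved stays moved. The work goes in short steps, Python scripts to look and compute and a tool call to move; the robot and the scene stay as the last step left them, time stands still between calls to the robot, and variables do not carry over. Pictures are saved under pics/ and viewed, at most 10 in all, crops included, and the job is handed in when it is done.

Besides the shell and the picture viewer there is one more tool, called after "Request:" as a command line: name --argument value ..., lists and objects as JSON in quotes. move_arm: Moves the arm, as the interface text tells. Shifts and turns lie within -1 to 1; 1 stands for 1000 mm of shift or 2 pi rad of turn. Its arguments: {"type":"object","properties":{"moves":{"type":"array"},"force":{"type":"number"}},"required":["moves"]}

```bash
mkdir -p pics; python3 - <<'E'
from workcell import bot
import cv2,json
s=bot.observe();print(s)
for n in("scene","side"):
    p=bot.camera_params(n);print(n,p)
    cv2.imwrite(f"pics/{n}0.png",bot.grab_frame(n)[:,:,::-1])
E
```

```text
{'clock': 0.0, 'qpos': array([ 1.08581376,  0.52205507, -0.03630094,  1.6000054 ,  0.02117906,
        1.02113805, -0.1128023 ]), 'qd': array([ 8.84248111e-05, -1.70168052e-03, -6.11864051e-04,  2.23513742e-03,
        8.90517303e-04, -1.11497589e-03,  7.74311238e-04]), 'joint_efforts': array([ 1.90091359e-04, -9.27107477e+01,  1.97996423e+00, -3.69941747e+01,
        1.79413782e-02,  8.03308765e-03, -1.99603619e-05]), 'position': array([ 0.25168163, -0.57169668,  0.23070139]), 'tool_rot': array([-3.14037397e+00,  8.43432750e-05,  4.14736402e-01]), 'force': array([-0.49082742,  0.29099971,  0.56473723]), 'moment': array([-0.00455319, -0.02842183,  0.02934763]), 'finger_force': 0.0, 'grip_width': 0.0855120232070817}
scene {'vertical_fov': 54.89131303990388, 'cx': 316.20675311004806, 'cy': 240.30790521147276, 'R': array([[ 0.45648262,  0.88968681,  0.00900017],
       [ 0.71232466, -0.35938265, -0.60285793],
       [-0.53312024,  0.28160522, -0.79779779]]), 't': array([-0.24975009, -0.28101148,  1.3789207 ])}
side {'vertical_fov': 42.30615855852598, 'cx': 321.0570051868664, 'cy': 232.09069864289378, 'R': array([[-0.90898635, -0.41650133, -0.01644579],
       [-0.31827162,  0.7190027 , -0.61784974],
       [ 0.26915981, -0.55638275, -0.78612419]]), 't': array([0.47121239, 0.21753018, 1.3748552 ])}
```

View pics/scene0.png

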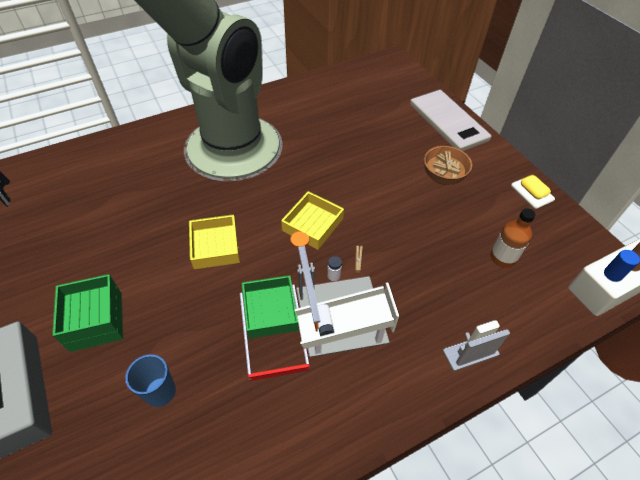

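View pics/side0.png

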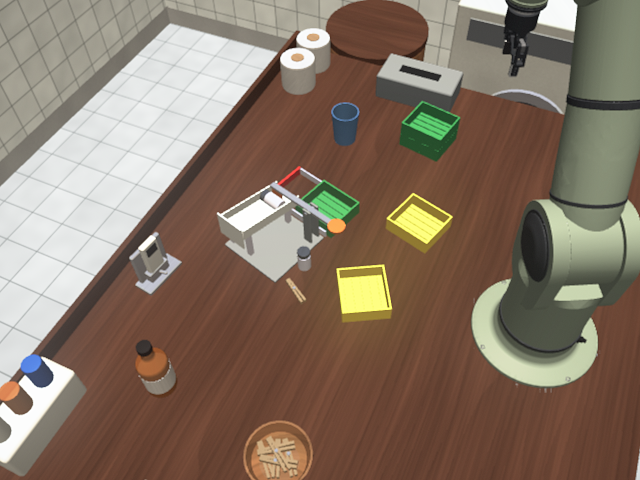

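The scene view shows the paddle at (300,239), the green tray at (270,305) and the stop at (278,373). The side view shows the paddle at (336,226). I'll zoom in to fit the rack pose.

```bash
python3 - <<'E'
import cv2
a=cv2.imread("pics/scene0.png")[200:390,220:410];b=cv2.imread("pics/side0.png")[150:300,210:400]
cv2.imwrite("pics/c1.png",cv2.resize(a,None,fx=3,fy=3,interpolation=cv2.INTER_CUBIC))
cv2.imwrite("pics/c2.png",cv2.resize(b,None,fx=4,fy=4,interpolation=cv2.INTER_CUBIC))
E
```

```text
(no output)
```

View pics/c1.png

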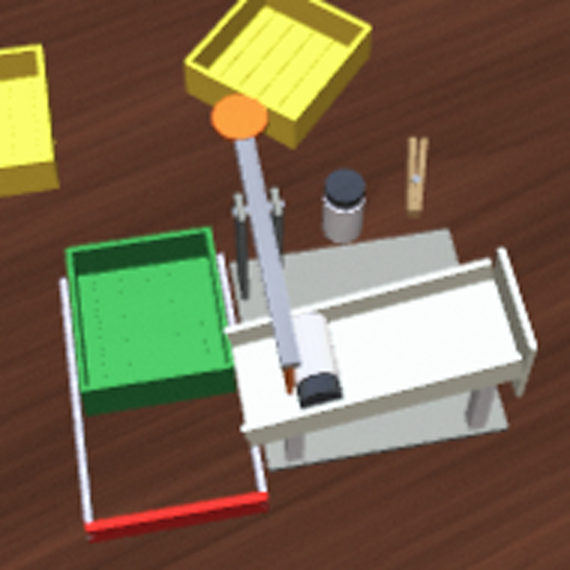

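View pics/c2.png

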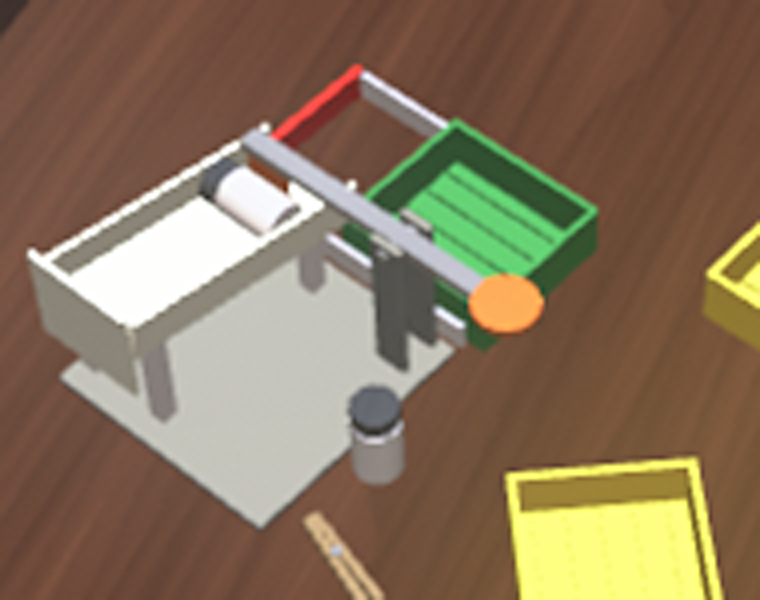

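```bash
cat >h.py <<'E'
import numpy as np, cv2
from scipy.optimize import least_squares
from workcell import bot
C={n:bot.camera_params(n) for n in("scene","side")}
def proj(n,X):
    c=C[n];f=240/np.tan(np.radians(c["vertical_fov"]/2));q=c["R"]@X+c["t"]
    return np.array([c["cx"]+f*q[0]/q[2],c["cy"]+f*q[1]/q[2]])
def plane(n,u,z):
    return least_squares(lambda p:proj(n,np.array([p[0],p[1],z]))-u,[.6,0]).x
def W(p,X):
    c,s=np.cos(p[2]),np.sin(p[2]);return np.array([p[0]+c*X[0]-s*X[1],p[1]+s*X[0]+c*X[1],X[2]])
E
python3 - <<'E'
from h import *
a=lambda u,v:("scene",np.array([220+(u-1)/3,200+(v-1)/3]))
b=lambda u,v:("side",np.array([210+(u-1.5)/4,150+(v-1.5)/4]))
P=[(a(239,117),(-.08,.012,.116)),(b(506,303),(-.08,.012,.116)),(a(89,522),(.171,-.137,.022)),(a(267,494),(.171,-.013,.022)),
(a(63,280),(-.023,-.135,.02)),(a(221,256),(-.023,-.015,.02)),(b(466,321),(-.023,-.015,.02)),(b(362,70),(.173,-.137,.022))]
r=least_squares(lambda p:np.concatenate([proj(m[0],W(p,X))-m[1] for m,X in P]),[.6,0,0],loss='soft_l1')
p=r.x;print(p);print(np.round([proj(m[0],W(p,X))-m[1] for m,X in P],1))
T=[(a(66,248),(-.06,-.055)),(a(211,229),(-.06,.055)),(a(84,393),(.06,-.055)),(b(456,122),(.06,-.055)),(b(598,212),(-.06,-.055))]
t=least_squares(lambda t:np.concatenate([proj(m[0],W(p,[X[0]+t[0],X[1]+t[1],.04]))-m[1] for m,X in T]),[0,-.075]).x
print("tray rackframe",t,[np.round(proj(m[0],W(p,[X[0]+t[0],X[1]+t[1],.04]))-m[1],1) for m,X in T])
for n,X in dict(paddle=(-.08,.012,.116),front=(t[0]-.06,t[1],.02),home=(.051,-.075,.02)).items():print(n,W(p,X).round(4))
print("spare",plane(*a(343,234),0),plane(*b(377,472),0),"top",plane(*a(346,183),.06))
for u,v,z in [(187,62,.04),(263,-4,.04),(370,30,.04),(298,128,.04),(292,148,0),(42,45,.04),(52,165,.04)]:print("yellow",plane(*a(u,v),z).round(3))
E
```

```text
[ 0.5559777  -0.04390234 -0.28488277]
[[ 0.1  0. ]
 [ 0.1  0.2]
 [-0.9  0.8]
 [ 0.  -0.7]
 [ 0.1  0.1]
 [-0.5 -0.1]
 [-0.6  1.9]
 [-0.3 -0.1]]
tray rackframe [ 0.02272703 -0.07369325] [array([0.2, 0.5]), array([-0. , -0.7]), array([-0.5, -0.1]), array([-0.5, -0. ]), array([0.1, 0. ])]
paddle [ 0.4826 -0.0099  0.116 ]
front [ 0.4995 -0.1041  0.02  ]
home [ 0.5838 -0.1302  0.02  ]
spare [0.54440454 0.0491083 ] [0.53875766 0.05461995] top [0.53743436 0.05278842]
yellow [0.358 0.   ]
yellow [0.321 0.09 ]
yellow [0.396 0.154]
yellow [0.461 0.051]
yellow [0.451 0.052]
yellow [ 0.287 -0.101]
yellow [ 0.406 -0.138]
```

Request:
move_arm --moves '[[[0,0.045,-0.04,0,0.022,0,0],[0,0.09,-0.08,0,0,0,0.044],[0,0.12,-0.11,0,0,0,0.066],[0,0.15,-0.14,0,0,0,0.088],[0,0.18,-0.17,0.0,0,0,0.111]]]'

```text
clock: 0.6
position: [0.3445, -0.3527, 0.2312]
tool_rot: [-3.132, 0.003, -0.127]
force: [1.1, 0.2, -0.5]
grip_width: 0.0123
finger_force: 0.0
```

```bash
cat >>h.py <<'E'
from scipy.spatial.transform import Rotation as Ro
P=np.array([ 0.55598,-0.0439,-0.28488])
def goto(X,yaw=P[2]):  # X in rack frame -> row in tool axes
    s=bot.observe();R=Ro.from_euler('xyz',s["tool_rot"])
    d=R.inv().apply(W(P,X)-s["position"]);t=(R.inv()*Ro.from_euler('xyz',[np.pi,0,yaw])).as_rotvec()/2/np.pi
    print("t",s["clock"],"pos",s["position"].round(4),"rot",s["tool_rot"].round(3),"F",s["force"].round(1),"row",d.round(4),t.round(4))
E
python3 -c "
from h import *
goto([-.072,-.08,.15])"
```

```text
t 0.6 pos [ 0.3445 -0.3527  0.2312] rot [-3.132e+00  3.000e-03 -1.270e-01] F [ 1.1  0.2 -0.5] row [ 0.0874 -0.2646  0.0836] [-0.0015  0.0006  0.0252]
```

Request:
move_arm --moves '[[[0,0.016,-0.047,0,0,0,0.015],[0,0.032,-0.094,0,0,0,0.025],[0,0.048,-0.14,0,0,0,0.025],[0,0.064,-0.187,0.01,0,0,0.025],[0,0.08,-0.23,0.03,0,0,0.025]]]'

```text
clock: 1.1
position: [0.4523, -0.1344, 0.2043]
tool_rot: [-3.132, 0.002, -0.278]
force: [0.9, -1.3, 0.0]
grip_width: -0.0
finger_force: 0.0
```

```bash
python3 -c "
from h import *
goto([-.072,-.08,.1])"
```

```text
t 1.1 pos [ 0.4523 -0.1344  0.2043] rot [-3.132e+00  2.000e-03 -2.780e-01] F [ 0.9 -1.3  0. ] row [ 0.0025 -0.035   0.1046] [-0.0015  0.0004  0.0011]
```

Request:
move_arm --moves '[[[0,0.0,-0.03,0.03,0,0,0],[0,0.0,-0.03,0.06,0,0,0],[0,0.0,-0.03,0.09,0,0,0.0],[0,0,-0.03,0.1,0,0,0],[0,0,-0.03,0.1,0,0,0]]]'

```text
clock: 1.6
position: [0.4585, -0.1066, 0.1031]
tool_rot: [-3.133, 0.007, -0.279]
force: [-0.1, 0.9, 0.6]
grip_width: -0.0002
finger_force: 0.0
```

```bash
python3 -c "
from h import *
goto([-.072,-.08,.022])
f=bot.grab_frame('side')[130:310,190:430]
cv2.imwrite('pics/c3.png',cv2.resize(f,None,fx=3,fy=3,interpolation=cv2.INTER_CUBIC)[:,:,::-1])"
```

```text
t 1.6 pos [ 0.4585 -0.1066  0.1031] rot [-3.133  0.007 -0.279] F [-0.1  0.9  0.6] row [ 0.0046 -0.0068  0.0811] [-0.0014  0.0012  0.001 ]
```

View pics/c3.png

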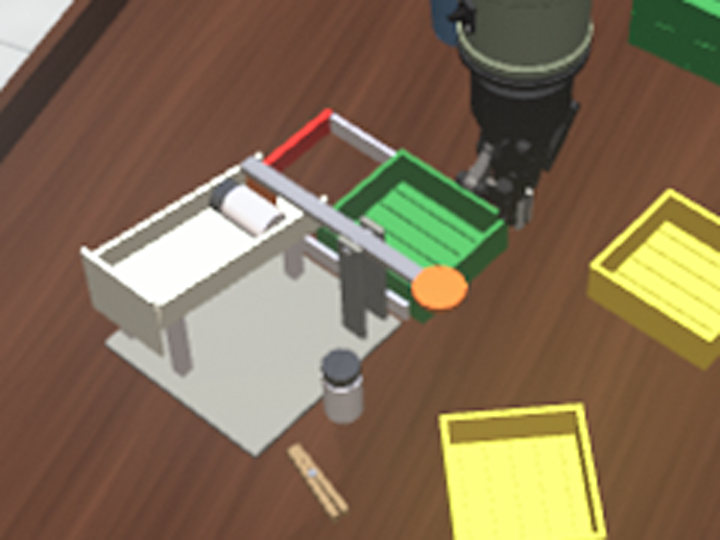

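The fingers hang clear in front of the tray, with the tip at crop (512,215), between it and the yellow trays. I'll go down now.

Request:
move_arm --moves '[[[0,0.0,-0.005,0.04,0,0,0],[0,0.0,-0.005,0.08,0,0,0],[0,0.0,-0.005,0.08,0,0,0.0],[0,0.02,-0.005,0.08,0,0,0],[0,0.03,-0.005,0.08,0,0,0]]]'

```text
clock: 2.15
position: [0.4913, -0.11, 0.0263]
tool_rot: [-3.132, 0.002, -0.279]
force: [-1.0, -0.9, -0.2]
grip_width: -0.0001
finger_force: 0.6
```

```bash
python3 -c "
from h import *
goto([.035,-.076,.022])"
```

```text
t 2.15 pos [ 0.4913 -0.11    0.0263] rot [-3.132e+00  2.000e-03 -2.790e-01] F [-1.  -0.9 -0.2] row [ 0.0785 -0.0051  0.0041] [-0.0015  0.0004  0.0009]
```

Request:
move_arm --moves '[[[0,0.012,-0.004,0,0,0,0],[0,0.024,-0.004,0,0,0,0],[0,0.036,-0.004,0,0,0,0],[0,0.048,-0.004,0,0,0,0],[0,0.06,-0.004,0,0,0,0]]]'

```text
clock: 2.65
position: [0.5489, -0.1224, 0.026]
tool_rot: [-3.132, 0.003, -0.279]
force: [-2.5, 0.3, 1.2]
grip_width: 0.0002
finger_force: 1.4
```

Request:
move_arm --moves '[[[0,0.006,0,0,0,0,0],[0,0.012,0,0,0,0,0],[0,0.016,0,0,0,0,0],[0,0.018,0,0,0,0,0],[0,0.018,0,0,0,0,0]]]'

```text
clock: 3.15
position: [0.5656, -0.1268, 0.0236]
tool_rot: [-3.132, 0.004, -0.278]
force: [0.3, -0.4, 0.2]
grip_width: -0.0002
finger_force: 0.0
```

```bash
python3 -c "
from h import *
goto([.043,-.076,.022])
f=bot.grab_frame('scene')[200:390,220:410]
cv2.imwrite('pics/c4.png',cv2.resize(f,None,fx=3,fy=3,interpolation=cv2.INTER_CUBIC)[:,:,::-1])"
```

```text
t 3.15 pos [ 0.5656 -0.1268  0.0236] rot [-3.132  0.004 -0.278] F [ 0.3 -0.4  0.2] row [ 0.0105 -0.0008  0.0016] [-0.0015  0.0007  0.001 ]
```

View pics/c4.png

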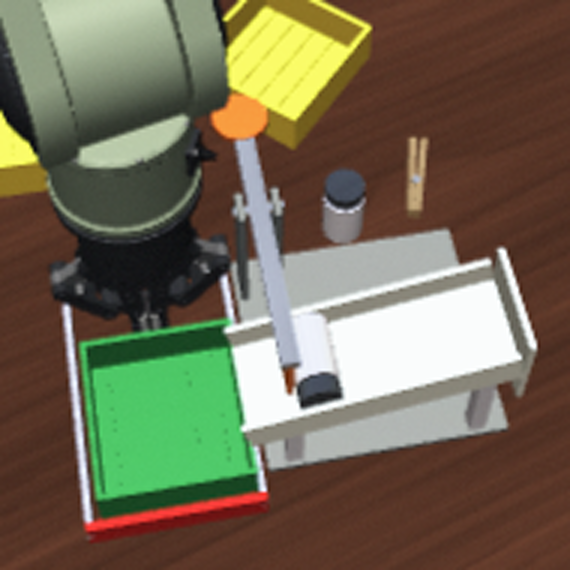

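The tray is nearly home: its far rim at crop (175,500) is about 10 mm short of the red stop. I'll push the rest of the way until the force rises.

Request:
move_arm --moves '[[[0,0.004,0,0,0,0,0],[0,0.008,0,0,0,0,0],[0,0.011,0,0,0,0,0],[0,0.013,0,0,0,0,0],[0,0.013,0,0,0,0,0]]]'

```text
clock: 3.7
position: [0.5723, -0.129, 0.0223]
tool_rot: [-3.134, 0.017, -0.278]
force: [-33.9, 10.7, 21.6]
grip_width: -0.0
finger_force: 18.0
```

Request:
move_arm --moves '[[[0,-0.02,0,0,0,0,0],[0,-0.06,0,0,0,0,0],[0,-0.1,0,0,0,0,0],[0,-0.11,0,-0.04,0,0,0],[0,-0.11,0,-0.08,0,0,0]]]'

```text
clock: 4.2
position: [0.4704, -0.1004, 0.1044]
tool_rot: [-3.133, 0.008, -0.278]
force: [1.3, -0.5, 0.4]
grip_width: 0.0
finger_force: 0.0
```

```bash
python3 -c "
from h import *
goto([-.085,.012,.15])"
```

```text
t 4.2 pos [ 0.4704 -0.1004  0.1044] rot [-3.133  0.008 -0.278] F [ 1.3 -0.5  0.4] row [-0.0185 -0.0908 -0.0447] [-0.0014  0.0012  0.0011]
```

Request:
move_arm --moves '[[[0,-0.018,0,-0.045,0,0,0],[0,-0.018,-0.045,-0.045,0,0,0],[0,-0.018,-0.09,-0.045,0,0,0],[0,-0.018,-0.09,-0.045,0,0,0],[0,-0.018,-0.09,-0.035,0,0,0]]]'

```text
clock: 4.7
position: [0.481, -0.0089, 0.1405]
tool_rot: [-3.131, 0.002, -0.276]
force: [0.8, -0.9, 0.1]
grip_width: 0.0001
finger_force: 0.0
```

```bash
python3 -c "
from h import *
goto([-.083,.012,.083])
a=bot.grab_frame('scene')[200:390,220:410];b=bot.grab_frame('side')[150:340,220:410]
cv2.imwrite('pics/c5.png',cv2.resize(np.hstack([a,b]),None,fx=2.1,fy=2.1,interpolation=cv2.INTER_CUBIC)[:,:,::-1])"
```

```text
t 4.7 pos [ 0.481  -0.0089  0.1405] rot [-3.131e+00  2.000e-03 -2.760e-01] F [ 0.8 -0.9  0.1] row [-0.0011  0.0011  0.0575] [-0.0016  0.0004  0.0014]
```

View pics/c5.png

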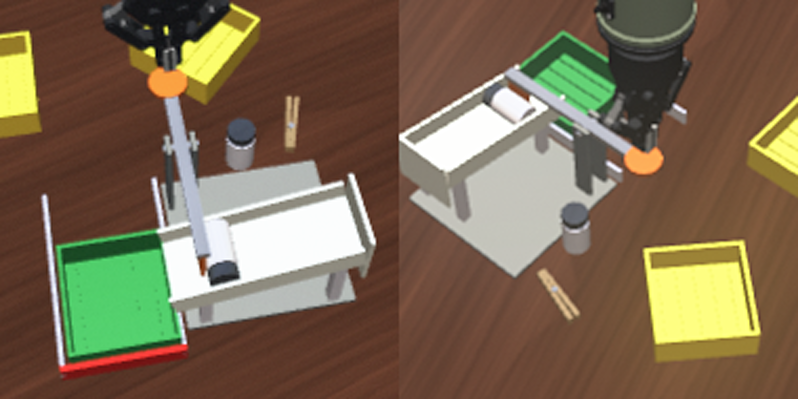

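The left half shows the tray touching the red stop. The fingertips are just above the paddle at (168,72). Now I'll press.

Request:
move_arm --moves '[[[0,0,0,0.02,0,0,0],[0,0,0,0.03,0,0,0],[0,0,0,0.04,0,0,0],[0,0,0,0.05,0,0,0],[0,0,0,0.055,0,0,0]]]'

```text
clock: 5.3
position: [0.4801, -0.0097, 0.0845]
tool_rot: [-3.132, 0.004, -0.279]
force: [-2.0, -4.3, 37.8]
grip_width: -0.0
finger_force: 17.7
```

Request:
move_arm --moves '[[[0,0,0,0.001,0,0,0],[0,0,0,0.001,0,0,0],[0,0,0,0.001,0,0,0],[0,0,0,0.001,0,0,0],[0,0,0,0.001,0,0,0]]]'

```text
clock: 5.8
position: [0.4802, -0.0098, 0.0849]
tool_rot: [-3.132, 0.003, -0.279]
force: [-4.5, -2.5, 30.7]
grip_width: -0.0005
finger_force: 14.5
```

Request:
move_arm --moves '[[[0,0,0,0,0,0,0],[0,0,0,0,0,0,0],[0,0,0,0,0,0,0],[0,0,0,0,0,0,0],[0,0,0,0,0,0,0]]]'

```text
clock: 6.3
position: [0.4802, -0.0098, 0.0849]
tool_rot: [-3.132, 0.003, -0.279]
force: [-4.4, -2.5, 30.4]
grip_width: 0.0002
finger_force: 14.5
```

Request:
move_arm --moves '[[[0,0,0,0,0,0,0],[0,0,0,0,0,0,0],[0,0,0,0,0,0,0],[0,0,0,0,0,0,0],[0,0,0,0,0,0,0]]]'

```text
clock: 6.8
position: [0.4802, -0.0098, 0.0849]
tool_rot: [-3.132, 0.003, -0.279]
force: [-5.2, -2.0, 29.9]
grip_width: -0.0
finger_force: 14.5
```

```bash
python3 -c "
from h import *
goto([-.083,.012,.083])
a=bot.grab_frame('scene')[200:390,220:410];b=bot.grab_frame('side')[150:340,220:410]
cv2.imwrite('pics/c6.png',cv2.resize(np.hstack([a,b]),None,fx=2.1,fy=2.1,interpolation=cv2.INTER_CUBIC)[:,:,::-1])"
```

```text
t 6.8 pos [ 0.4802 -0.0098  0.0849] rot [-3.132e+00  3.000e-03 -2.790e-01] F [-5.2 -2.  29.9] row [-0.0007 -0.0005  0.0019] [-0.0015  0.0005  0.0009]
```

View pics/c6.png

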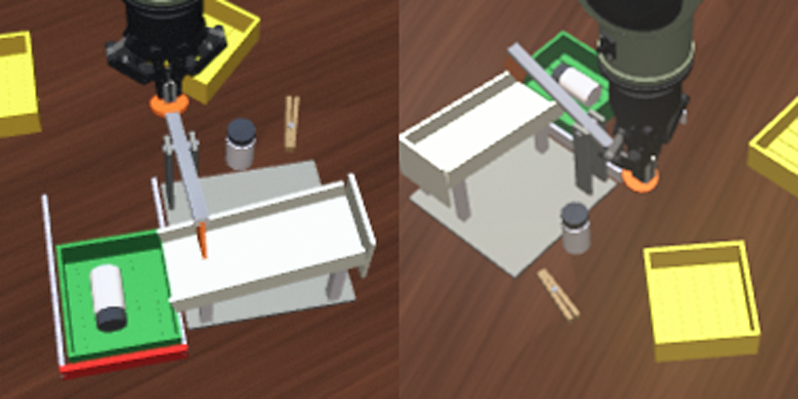

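The canister lies in the tray at (108,297) and the tray is still at the stop. I'll release the paddle.

Request:
move_arm --moves '[[[0,0,0,-0.012,0,0,0],[0,0,0,-0.025,0,0,0],[0,0,0,-0.04,0,0,0],[0,0,0,-0.07,0,0,0],[0,0,0,-0.1,0,0,0]]]'

```text
clock: 7.4
position: [0.4792, -0.0105, 0.1845]
tool_rot: [-3.133, 0.006, -0.279]
force: [0.6, 0.7, 0.2]
grip_width: 0.0005
finger_force: 0.0
```

Request:
move_arm --moves '[[[0,0,0,-0.01,0,0,0],[0,0,0,-0.01,0,0,0],[0,0,0,-0.01,0,0,0],[0,0,0,-0.01,0,0,0],[0,0,0,-0.01,0,0,0]]]'

```text
clock: 7.9
position: [0.4794, -0.0104, 0.1929]
tool_rot: [-3.133, 0.006, -0.278]
force: [0.2, -0.6, -0.9]
grip_width: 0.0001
finger_force: 0.0
```

```bash
python3 -c "
from h import *
goto([-.083,.012,.2])
a=bot.grab_frame('scene')[200:390,220:410];b=bot.grab_frame('side')[150:340,220:410]
cv2.imwrite('pics/c7.png',cv2.resize(np.hstack([a,b]),None,fx=2.1,fy=2.1,interpolation=cv2.INTER_CUBIC)[:,:,::-1])"
```

```text
t 7.9 pos [ 0.4794 -0.0104  0.1929] rot [-3.133  0.006 -0.278] F [ 0.2 -0.6 -0.9] row [-0.0001 -0.0014 -0.0071] [-0.0014  0.001   0.001 ]
```

View pics/c7.png

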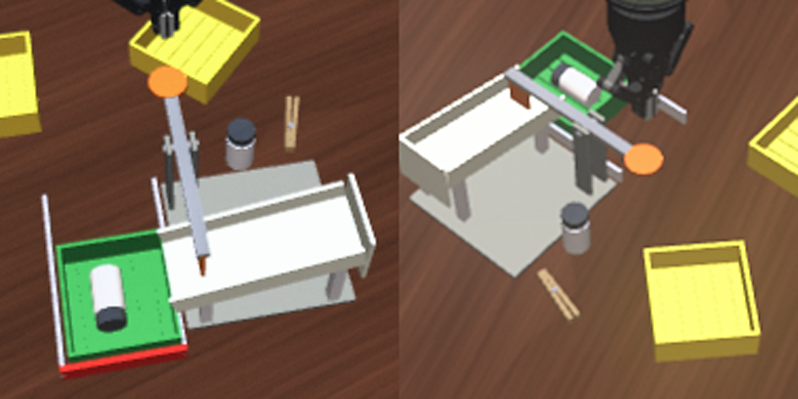

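The lever is back at rest with the paddle at (168,82). The canister is still in the tray at (108,297), and the arm is clear of everything.

```bash
python3 -c "
from workcell import bot
print(bot.job_done())"
```

```text
the job is handed in; nothing more can be done
None
```

The job is handed in at about 8 s on the clock: the last pictures show the tray against the red stop, the canister lying in it, the lever back at rest with the gate closed, and the arm touching nothing; the judge's verdict was not shown.

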